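# Glass dish out of the crowded tray into the viewing box

### The job

Slide the widest of the three glass dishes out through the open front of the crowded tray and across the bench into the open-fronted grey viewing box, keeping it flat on the surface and never lifting it, then shut the box's lid fully down. Move dropper bottles out of its way as needed, but everything else from the tray must finish standing upright in the tray, no bottle may be tipped over, and the beaker, the stack of filter paper and the white tin on the bench are to be left where they are.

Things in the scene. Friction and masses are not known exactly. Their poses are not given: they have to be found in the camera images.
- tray: Grey plastic tray fixed to the bench. Floor 4 mm thick, inside 190 mm deep (x) by 290 mm wide (y); back and side walls 5 mm thick, top 35 mm above the bench; the front (its -x side, towards the robot) is open with no lip, so the floor ends at x = -95 mm with a 4 mm step down to the bench. Origin: under the centre of the inside, at bench height; z up.
- box: Grey metal viewing box fixed to the bench: three walls 45 mm high, 5 mm thick, no floor (the bench is its floor), inside 124 mm by 124 mm, open at its front (-x side). Origin: bench height, centre of the inside. The hinged lid is on its back (+x) wall.
- lid (a joint): Angle of the box's lid, rad: 0 shut (flat on the walls), about 1.6 to 1.9 at the start (upright or leaning back). The hinge is stiff and the lid stays where it is left; about 3 N at its edge moves it. The lid panel is 6 mm thick, 133 mm from hinge to front edge, 134 mm wide, with a 10 mm lip turned down at its front edge.
- lid_hinge (a point): Point on the lid's hinge axis, mid-width, at the top of the box's back wall: 67 mm behind (+x of) the box's origin, 46 mm above the bench. The axis runs along the box's y.
- lid_edge (a point): Mid-point of the lid's front edge on its outer (top when shut) face; moves with the lid.
- dish_wide: The widest glass dish, to be moved: round, open, 96 mm across, 18 mm high, wall and floor 3 mm, so 88 to 90 mm across inside. Origin: centre of its underside, z up.
- dish_mid: Glass dish 64 mm across, 24 mm high, wall and floor 3 mm; stays in the tray. Origin: centre of its underside.
- dish_small: Glass dish 48 mm across, 15 mm high, wall and floor 3 mm; stays in the tray. Origin: centre of its underside.
- bottle0: Amber glass dropper bottle standing in the tray: body 26 mm across and 40 mm high with a paper band, black cap 18 mm across from 40 to 58 mm, red rubber bulb 12 mm across up to 75 mm. Origin: centre of its underside, z up.
- bottle1: Amber glass dropper bottle standing in the tray: body 26 mm across and 40 mm high with a paper band, black cap 18 mm across from 40 to 58 mm, red rubber bulb 12 mm across up to 75 mm. Origin: centre of its underside, z up.
- bottle2: Amber glass dropper bottle standing in the tray: body 26 mm across and 40 mm high with a paper band, black cap 18 mm across from 40 to 58 mm, red rubber bulb 12 mm across up to 75 mm. Origin: centre of its underside, z up.
- stopper0: Black rubber stopper standing in the tray, 20 mm high, 21 mm across its top. Origin: centre of its underside.
- stopper1: Black rubber stopper standing in the tray, 20 mm high, 21 mm across its top. Origin: centre of its underside.
- beaker: Small glass beaker standing on the bench to one side of the tray and box, 52 mm across, 70 mm high; leave alone. Origin: centre of its underside.
- papers: Stack of round filter paper, 90 mm across, 25 mm high, on the robot's right; leave alone. Origin: centre of its underside.
- tin: Round white tin, 44 mm across, 14 mm high, on the bench to one side; leave alone. Origin: centre of its underside.
There are look-alikes about, which are no part of the job. Leave any green or purple look-alike of the dish_wide alone.

How it is judged:
On the way:
1. the wide dish lies flat inside the viewing box while the lid is still up (x of dish_wide in the frame of box between -0.022 and 0.022 m and y of dish_wide in the frame of box between -0.02 and 0.02 m and height (world z) of dish_wide below 0.004 m and angle between dish_wide's own z axis and vertical below 0.06 rad and value of joint lid above 0.5 rad), for 0.2 s.
At the end, for the whole second after the job is handed in: The wide dish lies flat on the bench inside the box (centre within 22 mm of the box's centre front to back and 20 mm sideways), the lid is shut to within 0.06 rad, and the two other dishes, three bottles and two stoppers stand upright (within 0.15 rad) and still on the tray's floor, inside it (x of dish_wide in the frame of box between -0.022 and 0.022 m and y of dish_wide in the frame of box between -0.02 and 0.02 m and height (world z) of dish_wide below 0.004 m and angle between dish_wide's own z axis and vertical below 0.06 rad and value of joint lid below 0.06 rad and linear speed of each of dish_wide, dish_mid, dish_small, bottle0, bottle1, bottle2, stopper0, stopper1 below 0.01 m/s and x of dish_mid in the frame of tray between -0.1 and 0.1 m and y of dish_mid in the frame of tray between -0.15 and 0.15 m and height (world z) of each of dish_mid, dish_small, bottle0, bottle1, bottle2, stopper0, stopper1 below 0.01 m and angle between each of dish_mid, dish_small, bottle0, bottle1, bottle2, stopper0, stopper1's own z axis and vertical below 0.15 rad and x of dish_small in the frame of tray between -0.1 and 0.1 m and y of dish_small in the frame of tray between -0.15 and 0.15 m and x of bottle0 in the frame of tray between -0.1 and 0.1 m and y of bottle0 in the frame of tray between -0.15 and 0.15 m and x of bottle1 in the frame of tray between -0.1 and 0.1 m and y of bottle1 in the frame of tray between -0.15 and 0.15 m and x of bottle2 in the frame of tray between -0.1 and 0.1 m and y of bottle2 in the frame of tray between -0.15 and 0.15 m and x of stopper0 in the frame of tray between -0.1 and 0.1 m and y of stopper0 in the frame of tray between -0.15 and 0.15 m and x of stopper1 in the frame of tray between -0.1 and 0.1 m and y of stopper1 in the frame of tray between -0.15 and 0.15 m); the robot touches nothing.
It fails at once if the wide dish is lifted (underside over 20 mm above the bench) or tilted more than 0.3 rad (height (world z) of dish_wide above 0.02 m or angle between dish_wide's own z axis and vertical above 0.3 rad).
It fails at once if a dropper bottle is tipped over (more than 0.7 rad) (angle between any of bottle0, bottle1, bottle2's own z axis and vertical above 0.7 rad).
It fails at once if the beaker, filter papers or tin are moved by more than 20 mm (distance of any of beaker, papers, tin from where it was at the start of the episode above 0.02 m).
It also fails if it takes over 72 s, if anything falls off the work surface, if the arm or the gripper's body presses on something with over 40 N, if the wrist force passes 120 N, or if a joint passes its speed limit or range.

### The arm

A 6-joint arm with a two-finger parallel gripper is mounted at the origin on the work surface. World frame = base frame: x ahead of the robot, y to its left, z up, the work surface at z = 0. Lengths are in m, angles in rad, forces in N, time in s.
With the tool pointing down it reaches from about 0.275 to 0.975 m from the base axis. Payload 8.4 kg.
Tool frame: the origin (TCP) lies midway between the tips of the shut fingers; the grasp point (between the pads) lies 19 mm behind it; z points along the fingers, y is the line along which they close (so a half turn about z gives the same grasp; the last joint's range is limited). The gripper opens to 92 mm and grips with 3 to 60 N. Pads are 20 mm wide; open, the fingers measure 128 mm over their backs; the gripper's body (75 mm by 189 mm) begins 69 mm behind the grasp point.
Start: joints at [-0.002, 0.353, 1.633, -0, 1.155, -0.002], TCP at [0.625, -0, 0.215] pointing down, gripper open.
Joint ranges: [-2.63, 2.63], [-0.92, 2.1], [0.06, 2.66], [-1.3, 4.44], [0, 2.69], [-3.02, 3.02]. Speed limits (rad/s): [2.22, 2.22, 2.79, 3.14, 3.14, 3.14].

### API

Orientations are given as a unit quaternion [w, x, y, z].
In Python, from cell import get_state, imaging, close_job gives the robot as it stands.
- The arm moves only by the tool carry_out, never from a script. Its argument "plan" is a list of rows, each a list of 7 numbers: the shift along the tool's x, y, z scaled (see below), then the turn, a rotation vector about the tool's x, y, z scaled (see below), then the opening, from 0 (shut) to 1 (fully open). A call has 1 to 20 rows; each row is the pose to reach, as a shift and turn from the pose commanded when the call began, along the tool's axes at that moment; what a row does not reach only later rows make up. The controller multiplies each number of a shift by 1000 mm and each number of a turn by pi/4 rad. A row lasts 1/12 s, in which the tool goes at most 41.7 mm and 7.16 degrees, less where a joint would pass 70% of its speed; a pose out of reach is approached as far as the arm can. A call with a number of a shift or a turn outside -1 to 1 is refused whole. A call with a gripper value outside its range is refused whole. The fingers move at their own pace and stop on an object; the grip force is fixed at half the most. Time passes only in rows, so rows that repeat a pose let the fingers close. It gives the time, the measured TCP pose, the force, the opening and the grip force at its end, in the units of the state.
- get_state(): the state, without advancing time (a new reading comes with each control period).
- imaging.get_image(name): name is "scene" or "side" or "wrist"; returns a dict with "img" (480x640x3 uint8, red, green, blue), "K" (3x3 intrinsics, pixels), "T" (4x4, takes a point from camera to world coordinates). Camera axes: x right, y up, looking along -z (the intrinsics and any distortion apply to the point x, -y, -z); pixel columns grow to the right and rows downward; lengths in m; the calibration is good to about 2 mm. A picture is of the moment at which its call begins. There is no depth.
- close_job(): hands the job in; it is judged then, once.
The state is a dict: "t": time; "q": joint angles; "qvel": joint speeds; "joint_efforts": joint torques, N m; "ee_pos": TCP position; "ee_rot": TCP orientation; "wrist_force": force on the tool from outside, world axes, zero at the start; "ft_torque": the same for the moment, N m; "grip_width": finger opening in m; "grip_force": force on a finger pad.
Only numpy, scipy, OpenCV 4.12 (cv2) and the standard library are available. Lean on these libraries where they do the work, as an engineer would, in place of code of your own. Each camera call takes 0.05 s, during which the arm holds its last target. There are 200 camera calls.

## Working session

There is one attempt and no reset: what is moved stays moved. The work goes in short steps, Python scripts to look and compute and a tool call to move; the robot and the scene stay as the last step left them, time stands still between calls to the robot, and variables do not carry over. Pictures are saved under pics/ and viewed, at most 10 in all, crops included, and the job is handed in when it is done.

Besides the shell and the picture viewer there is one more tool, called after ">>>" as a command line: name --pt "numbers of a row" for each row, then --argument value for the rest. carry_out: Moves the arm, as the interface text tells. Its arguments: {"type":"object","properties":{"plan":{"type":"array","items":{"type":"array","items":{"type":"number","minimum":-1,"maximum":1}}}},"required":["plan"]}

```bash
mkdir -p pics; ls; cat > h.py <<'E'
import numpy as np, cv2
from cell import get_state, imaging, close_job
def get(n):
    d=imaging.get_image(n); return d
def save(d,fn,crop=None,scale=1):
    im=cv2.cvtColor(d["img"],cv2.COLOR_RGB2BGR)
    if crop: x0,y0,x1,y1=crop; im=im[y0:y1,x0:x1]
    if scale!=1: im=cv2.resize(im,None,fx=scale,fy=scale,interpolation=cv2.INTER_CUBIC)
    cv2.imwrite(fn,im)
def ray(d,u,v):
    K=np.array(d["K"]);T=np.array(d["T"])
    p=np.linalg.solve(K,[u,v,1.]); r=T[:3,:3]@np.array([p[0],-p[1],-p[2]])
    return T[:3,3],r/np.linalg.norm(r)
def plane(d,u,v,z):
    o,r=ray(d,u,v); return o+r*(z-o[2])/r[2]
def proj(d,P):
    K=np.array(d["K"]);T=np.array(d["T"])
    c=T[:3,:3].T@(np.array(P)-T[:3,3]); q=K@np.array([c[0],-c[1],-c[2]]); return q[:2]/q[2]
def tri(d1,p1,d2,p2):
    o1,r1=ray(d1,*p1);o2,r2=ray(d2,*p2)
    A=np.stack([r1,-r2],1); s=np.linalg.lstsq(A,o2-o1,rcond=None)[0]
    a=o1+s[0]*r1;b=o2+s[1]*r2; return (a+b)/2,np.linalg.norm(a-b)
E
python3 - <<'E'
from h import *
for n in("scene","side","wrist"):
    d=get(n); save(d,f"pics/{n}0.png"); print(n,d["K"],np.round(d["T"],3).tolist())
    print([k for k in d])
print(get_state())
a=[cv2.imread(f"pics/{n}0.png") for n in("scene","side")]
E
```

```text
pics
scene [[521.22089437   0.         334.40603028]
 [  0.         521.22089437 237.0897364 ]
 [  0.           0.           1.        ]] [[0.246, -0.685, 0.686, 1.443], [0.969, 0.182, -0.166, -0.248], [-0.011, 0.706, 0.708, 1.0], [0.0, 0.0, 0.0, 1.0]]
['img', 'K', 'T']
side [[506.58675199   0.         326.67690114]
 [  0.         506.58675199 234.39971678]
 [  0.           0.           1.        ]] [[-0.974, 0.147, -0.174, 0.317], [-0.228, -0.655, 0.721, 1.009], [-0.008, 0.741, 0.671, 1.011], [0.0, 0.0, 0.0, 1.0]]
['img', 'K', 'T']
wrist [[335.83315647   0.         318.10660917]
 [  0.         335.83315647 238.51914103]
 [  0.           0.           1.        ]] [[1.0, 0.0, 0.001, 0.625], [-0.0, 0.966, 0.258, 0.074], [-0.001, -0.258, 0.966, 0.384], [0.0, 0.0, 0.0, 1.0]]
['img', 'K', 'T']
{'t': 0.15, 'q': array([-2.36328885e-03,  3.53460116e-01,  1.63391966e+00,  5.58826733e-06,
        1.15517385e+00, -2.43166897e-03]), 'qvel': array([ 0.00054149, -0.00154068, -0.00191506, -0.00053827, -0.00040919,
        0.00055593]), 'joint_efforts': array([-8.47799656e-04, -5.94210899e+01, -3.34467816e+01,  6.96930941e-02,
        2.04021111e-02, -8.35750166e-05]), 'ee_pos': array([6.24656530e-01, 2.55950567e-05, 2.14072899e-01]), 'ee_rot': array([-3.42371142e-04,  7.07083322e-01,  7.07130077e-01, -3.37127720e-04]), 'wrist_force': array([-0.26200745,  0.78114532, -0.4464449 ]), 'ft_torque': array([-0.05664211, -0.04008244, -0.0213378 ]), 'grip_force': 0.0, 'grip_width': 0.09169119340447056}
```

View pics/scene0.png

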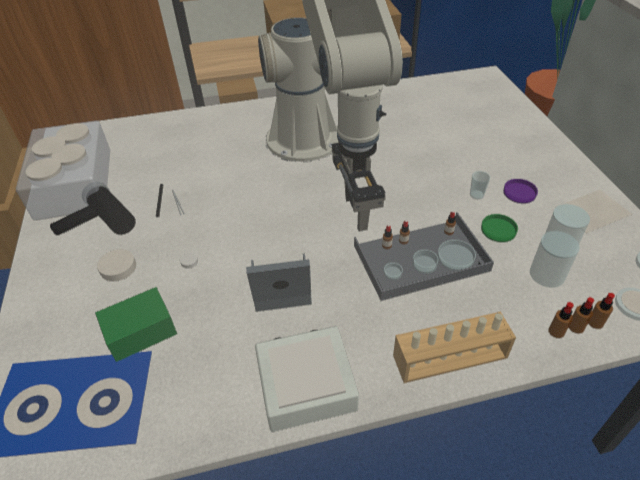

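View pics/side0.png

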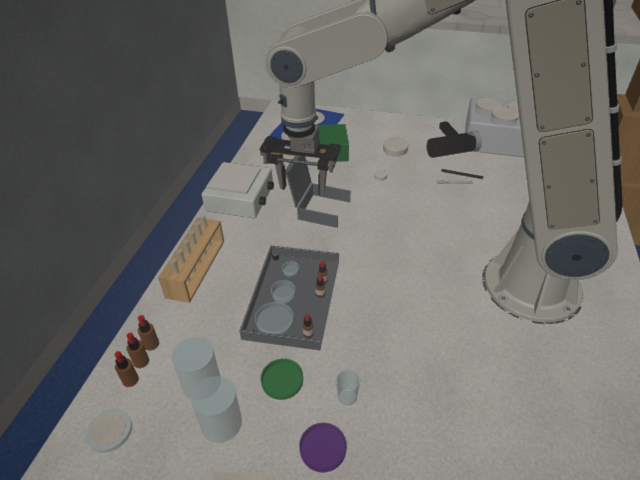

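Candidates for dish_wide (scene pixels): glass dish (457,255), glass dish (425,260), glass dish (393,270), green look-alike (499,228), purple look-alike (520,190), a pale dish at (635,300). The choice is (457,255), the widest clear glass dish in the tray; a close crop will check it.

```bash
python3 - <<'E'
import cv2,numpy as np
a=cv2.imread("pics/scene0.png")[195:300,345:500]; b=cv2.imread("pics/side0.png")[240:350,235:345]
a=cv2.resize(a,None,fx=5,fy=5,interpolation=cv2.INTER_CUBIC);a=a[:, :]
b=cv2.resize(b,None,fx=5,fy=5,interpolation=cv2.INTER_CUBIC)
cv2.imwrite("pics/c1.png",np.clip(a*1.5,0,255).astype('uint8'));cv2.imwrite("pics/c2.png",np.clip(b*1.5,0,255).astype('uint8'));print(a.shape,b.shape)
E
```

```text
(525, 775, 3) (550, 550, 3)
```

View pics/c1.png

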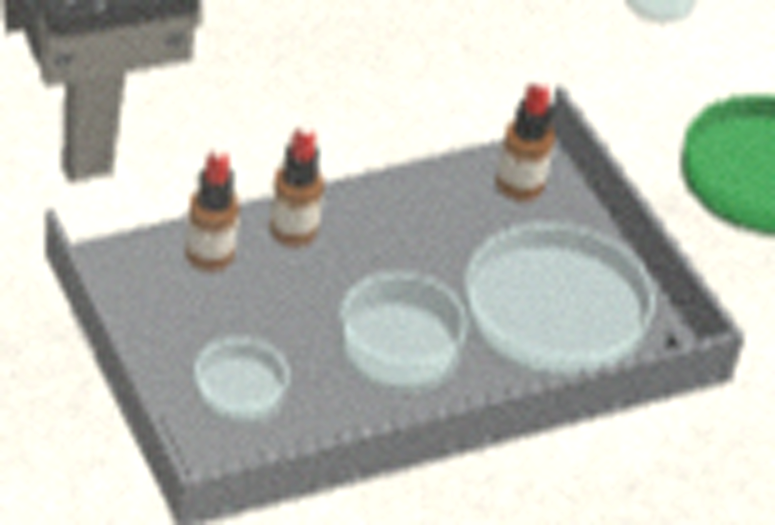

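View pics/c2.png

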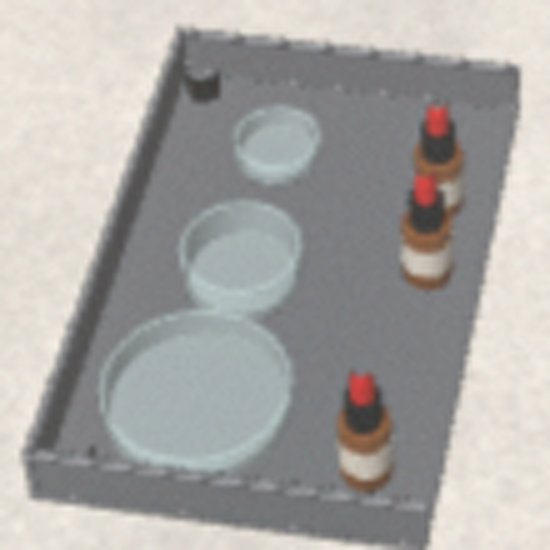

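Scene crop: wide dish at crop (560,290), clearly widest, bottle A just in front of it at (525,170), mid dish (405,325) and small dish (243,375) beside it; side crop shows the same, with a stopper in the back −y corner (203,82) and the other hidden at the back +y corner.

View pics/wrist0.png

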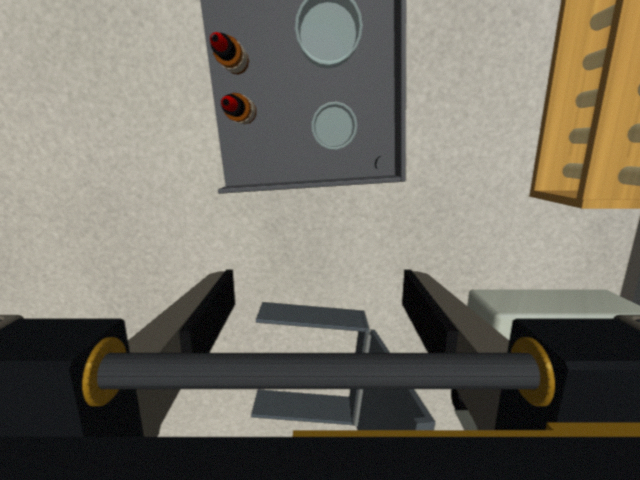

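```bash
python3 - <<'E'
from h import *
class D(dict):pass
s=get("scene");e=get("side")
np.save("cal.npy",{n:{k:d[k] for k in("K","T")} for n,d in(("scene",s),("side",e))},allow_pickle=True)
S=lambda x,y:(x/5+345,y/5+195)
E=lambda x,y:(x/5+235,y/5+240)
for n,a,b in [("back+y",(743,338),(28,458)),("front+y",(562,90),(430,500)),("front-y",(50,210),(520,68)),("back-y",(185,480),(180,28)),
 ("A",(538,90),(362,378)),("B",(304,135),(425,180)),("C",(217,157),(437,112)),("wide rim",(560,285),(197,380)),("mid rim",(403,313),(242,245)),("small rim",(243,370),(278,140))]:
    p,r=tri(s,S(*a),e,E(*b)); print(n,np.round(p*1000,1),round(r*1000,1))
E
```

```text
back+y [692.5 339.2  31.6] 3.1
front+y [500.8 324.2  34.7] 7.0
front-y [519.1  30.2  33.5] 2.4
back-y [711.2  42.2  35.3] 1.8
A [539.  289.7  74.4] 1.5
B [540.1 160.1  74.4] 1.0
C [545.  111.7  74.8] 0.0
wide rim [630.  270.5  24.2] 1.7
mid rim [632.1 184.   28.9] 0.7
small rim [638.6  97.5  17.8] 0.9
```

Wrist view: bottles B (238,105) and C-neighbour (228,50), mid dish (328,30), small dish (334,125), stopper mark (378,162), and the box walls at rows 315 and 405 partly hidden by the fingers. Going over bottle A now with part-open fingers; that also clears the side view of the box.

>>> carry_out --pt "0.04 -0.012 0 0 0 0 0.55" --pt "0.08 -0.024 0 0 0 0 0.55" --pt "0.12 -0.036 0 0 0 0 0.55" --pt "0.16 -0.048 0 0 0 0 0.55" --pt "0.2 -0.06 0 0 0 0 0.55" --pt "0.24 -0.07 0 0 0 0 0.55" --pt "0.28 -0.083 0 0 0 0 0.55" --pt "0.29 -0.085 0 0 0 0 0.55" --pt "0.29 -0.085 0 0 0 0 0.55" --pt "0.29 -0.085 0 0 0 0 0.55"

```text
t: 1.08
ee_pos: [0.5399, 0.29, 0.2144]
ee_rot: [0.0, 0.706, 0.708, -0.0]
wrist_force: [-0.2, 0.0, 0.2]
grip_width: 0.0504
grip_force: 0.0
```

```bash
python3 - <<'E'
from h import *
s=get_state();print(s["t"],s["ee_pos"],s["ee_rot"],s["grip_width"])
w=get("wrist");a=get("scene");e=get("side")
def red(d):
    i=d["img"].astype(int); m=((i[...,0]>90)&(i[...,1]<55)&(i[...,2]<60)).astype('uint8')
    n,l,st,c=cv2.connectedComponentsWithStats(m)
    return [(c[k].round(1).tolist(),int(st[k,4])) for k in range(1,n) if st[k,4]>8]
R=red(w);print("w",R); print("s",red(a));print("e",red(e))
for c,ar in R: print(c,plane(w,*c,0.074).round(4))
p=lambda d,P:proj(d,P)
save(w,"pics/w1.png")
# montage: wrist | box crops
A=cv2.cvtColor(a["img"],4)[245:325,235:325];B=cv2.cvtColor(e["img"],4)[135:245,280:350]
A=cv2.resize(A,(450,400),interpolation=2);B=cv2.resize(B,(350,550),interpolation=2)
M=np.zeros((550,800,3),'uint8');M[:400,:450]=A;M[:,450:]=B;cv2.imwrite("pics/m1.png",np.clip(M*1.6,0,255).astype('uint8'))
E
```

```text
1.0833 [0.53989073 0.29001765 0.21442345] [ 1.99444708e-04  7.06493697e-01  7.07719265e-01 -2.39952039e-04] 0.05040823317377825
w [([317.9, 224.2], 83), ([320.6, 322.7], 30), ([318.6, 344.4], 120)]
s [([452.1, 214.9], 14), ([405.2, 224.4], 12), ([387.9, 229.3], 12), ([610.0, 297.5], 39), ([589.7, 302.4], 38), ([569.2, 307.0], 42)]
e [([306.9, 317.5], 24), ([141.2, 320.4], 40), ([130.0, 337.5], 42), ([118.2, 356.5], 42)]
[317.9, 224.2] [0.5403 0.2953 0.074 ]
[320.6, 322.7] [0.5432 0.1919 0.074 ]
[318.6, 344.4] [0.5412 0.1667 0.074 ]
```

View pics/m1.png

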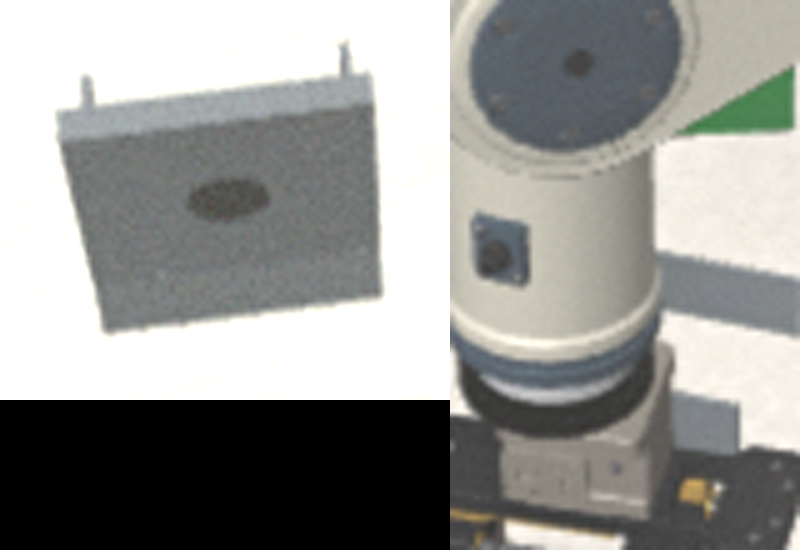

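View pics/w1.png

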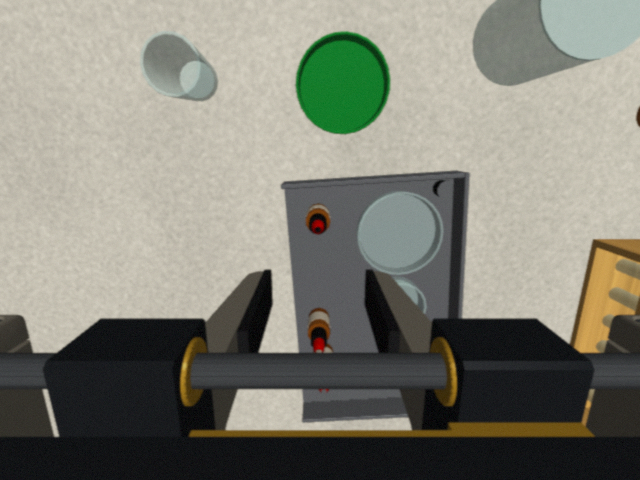

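Wrist view: bottle A's bulb (318,224) lies between the fingers, wide dish centre near (400,233), stopper at (440,188), green look-alike (343,83), beaker (180,65). Scene crop of the box: lid edge corners at crop (58,112)–(370,75), so lid upright; side view is still blocked by the arm. Grasping bottle A.

>>> carry_out --pt "0.001 0 0.04 0 0 0 0.55" --pt "0.001 0 0.08 0 0 0 0.55" --pt "0.001 0 0.12 0 0 0 0.55" --pt "0.001 0 0.155 0 0 0 0.55" --pt "0.001 0 0.175 0 0 0 0.55" --pt "0.001 0 0.187 0 0 0 0.55" --pt "0.001 0 0.187 0 0 0 0.55" --pt "0.001 0 0.187 0 0 0 0.15" --pt "0.001 0 0.187 0 0 0 0.15" --pt "0.001 0 0.187 0 0 0 0.15" --pt "0.001 0 0.187 0 0 0 0.15" --pt "0.001 0 0.187 0 0 0 0.15"

```text
t: 2.23
ee_pos: [0.5409, 0.2915, 0.0291]
ee_rot: [0.0, 0.707, 0.707, 0.001]
wrist_force: [-1.2, -0.7, 7.2]
grip_width: 0.0249
grip_force: 30.0
```

>>> carry_out --pt "0 0 -0.04 0 0 0 0.15" --pt "0 0 -0.08 0 0 0 0.15" --pt "0 0 -0.1 0 0 0 0.15" --pt "-0.04 0.008 -0.1 0 0 0 0.15" --pt "-0.08 0.016 -0.1 0 0 0 0.15" --pt "-0.12 0.024 -0.1 0 0 0 0.15" --pt "-0.16 0.032 -0.1 0 0 0 0.15" --pt "-0.2 0.038 -0.1 0 0 0 0.15" --pt "-0.223 0.039 -0.1 0 0 0 0.15" --pt "-0.223 0.039 -0.1 0 0 0 0.15" --pt "-0.223 0.039 -0.07 0 0 0 0.15" --pt "-0.223 0.039 -0.04 0 0 0 0.15" --pt "-0.223 0.039 -0.02 0 0 0 0.15" --pt "-0.223 0.039 -0.008 0 0 0 0.15" --pt "-0.223 0.039 -0.001 0 0 0 0.15" --pt "-0.223 0.039 -0.001 0 0 0 0.15"

```text
t: 3.57
ee_pos: [0.5785, 0.0686, 0.0285]
ee_rot: [-0.001, 0.707, 0.707, -0.001]
wrist_force: [0.1, 0.4, -0.8]
grip_width: 0.0252
grip_force: 30.0
```

>>> carry_out --pt "0 0 0.001 0 0 0 0.15" --pt "0 0 0.002 0 0 0 0.15" --pt "0 0 0.002 0 0 0 0.15"

```text
t: 3.82
ee_pos: [0.5798, 0.0685, 0.0277]
ee_rot: [0.0, 0.707, 0.707, 0.001]
wrist_force: [-0.8, 2.1, 5.0]
grip_width: 0.0253
grip_force: 30.0
```

Contact with the floor; release and rise, then take a look from the box side.

>>> carry_out --pt "0 0 0.0015 0 0 0 0.3" --pt "0 0 0.0015 0 0 0 0.5" --pt "0 0 0.0015 0 0 0 0.55" --pt "0 0 0.0015 0 0 0 0.55" --pt "0 0 -0.03 0 0 0 0.55" --pt "0 0 -0.07 0 0 0 0.55" --pt "0 0 -0.11 0 0 0 0.55" --pt "0 0 -0.15 0 0 0 0.55" --pt "0.02 -0.03 -0.19 0 0 0 0.55" --pt "0.05 -0.06 -0.19 0 0 0 0.55" --pt "0.05 -0.06 -0.19 0 0 0 0.55"

```text
t: 4.73
ee_pos: [0.5171, 0.1201, 0.2193]
ee_rot: [0.0, 0.707, 0.707, 0.002]
wrist_force: [0.5, 1.1, -0.5]
grip_width: 0.0505
grip_force: 0.0
```

```bash
python3 - <<'E'
from h import *
w=get("wrist");a=get("scene");e=get("side")
def red(d,mn):
    i=d["img"].astype(int); m=((i[...,0]>90)&(i[...,1]<55)&(i[...,2]<60)).astype('uint8')
    n,l,st,c=cv2.connectedComponentsWithStats(m)
    return [(c[k].round(1).tolist(),int(st[k,4])) for k in range(1,n) if st[k,4]>mn]
for d in(w,a,e): print(red(d,5))
B=cv2.cvtColor(e["img"],4)[135:345,235:375]
W=cv2.cvtColor(w["img"],4)
B=cv2.resize(B,(400,600),interpolation=2);W=cv2.resize(W,(400,300))
A=cv2.resize(cv2.cvtColor(a["img"],4)[200:320,235:395],(400,300),interpolation=2)
M=np.hstack([B,np.vstack([W,A])]);cv2.imwrite("pics/m2.png",np.clip(M*1.5,0,255).astype('uint8'))
print(get_state()["ee_pos"])
E
```

```text
[([342.1, 182.5], 73), ([336.0, 229.0], 7), ([346.9, 232.4], 86), ([369.8, 258.1], 16), ([379.1, 270.5], 11)]
[([405.2, 224.2], 12), ([388.1, 229.1], 15), ([375.3, 241.5], 11), ([610.1, 297.7], 38), ([589.6, 302.3], 42), ([569.1, 307.0], 40)]
[([313.7, 250.9], 16), ([322.0, 263.9], 17), ([319.7, 277.6], 19), ([141.1, 320.3], 39), ([129.9, 337.4], 41), ([118.1, 356.3], 40)]
[0.51883672 0.11833888 0.21673363]
```

View pics/m2.png

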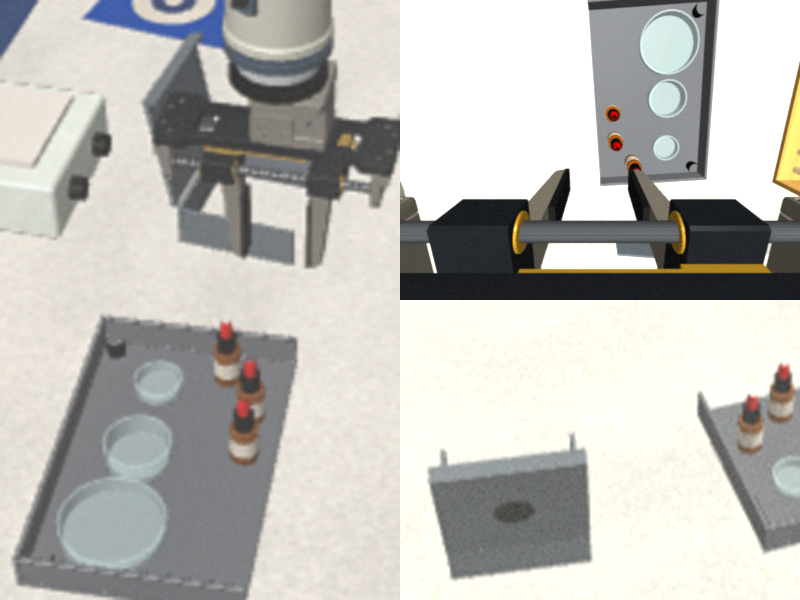

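Side part of the montage: bottle A now stands at (225,355) beside B and C, all upright; wide dish at (112,520) with the way to the front clear; box +y wall visible from (178,240) to (295,265). Now computing dish and box positions.

```bash
python3 - <<'E'
from h import *
w=get("wrist");a=get("scene");e=get("side")
def glass(d,u,v,z,lo):
    i=d["img"].astype(int); m=((i[...,1]-i[...,0]>8)).astype('uint8')
    m=cv2.morphologyEx(m,cv2.MORPH_CLOSE,np.ones((5,5)))
    m=cv2.morphologyEx(m,cv2.MORPH_OPEN,np.ones((5,5)))
    n,l,st,c=cv2.connectedComponentsWithStats(m); k=l[v,u]
    if k==0: print("none",i[v,u]);return
    cs=max(cv2.findContours((l==k).astype('uint8'),0,1)[0],key=cv2.contourArea)
    P=np.array([plane(d,*q[0],z) for q in cs]); h=cv2.convexHull(P[:,:2].astype('f4'))
    (cc,r)=cv2.minEnclosingCircle(h); print("dish",np.round(cc,4),round(r,4),st[k])
for u,v in((430,68),(428,158),(426,236)): glass(w,u,v,0.022,0)
print("side");glass(e,274,318,0.02,0)
P=lambda d,q,z:(plane(d,*q,z)*1000).round(1)
print("backwall bottom -y,+y (scene)",P(a,(255.8,311.2),0),P(a,(311,304),0))
print("+y wall side: front bottom",P(e,(338.3,227.8),0),"front top",P(e,(338.3,215.5),45e-3),"back bottom",P(e,(297.3,219),0))
for q in((247,268),(309.4,260.8)):
    for z in(.17,.175,.179): print("lid",q,z,P(a,q,z))
# lid edge corners in side: montage (190,38)far? (150,100)near
A=tri(a,(309.4,260.8),e,(235+150/2.857,135+102/2.857)); B=tri(a,(247,268),e,(235+192/2.857,135+38/2.857)); print(A,B)
E
```

```text
dish [0.6306 0.272 ] 0.0489 [ 383   12   98  106 8062]
dish [0.6351 0.1853] 0.0338 [ 396  125   64   62 3105]
dish [0.6399 0.0999] 0.025 [ 404  215   43   41 1395]
side
none [111 118 119]
backwall bottom -y,+y (scene) [ 667.5 -255.4    0. ] [ 680.  -123.8    0. ]
+y wall side: front bottom [ 550.7 -112.9    0. ] front top [ 551.9 -116.8   45. ] back bottom [ 682.5 -125.3    0. ]
lid (247, 268) 0.17 [ 681.3 -256.   170. ]
lid (247, 268) 0.175 [ 685.8 -256.   175. ]
lid (247, 268) 0.179 [ 689.5 -256.   179. ]
lid (309.4, 260.8) 0.17 [ 695.  -123.2  170. ]
lid (309.4, 260.8) 0.175 [ 699.6 -123.9  175. ]
lid (309.4, 260.8) 0.179 [ 703.2 -124.5  179. ]
(array([ 0.70237541, -0.12424085,  0.17789472]), np.float64(0.00039437846747184387)) (array([ 0.69154916, -0.25378077,  0.17640268]), np.float64(0.007844790452585633))
```

Dish centre (0.631, 0.272), box centre about (0.608, −0.185) yaw −0.09, lid about 1.73 rad. Straddling the dish's near wall with a narrow opening.

>>> carry_out --pt "0.035 0.015 0.02 0 0 0 0.27" --pt "0.07 0.03 0.03 0 0 0 0.27" --pt "0.105 0.045 0.05 0 0 0 0.27" --pt "0.14 0.06 0.07 0 0 0 0.27" --pt "0.152 0.065 0.1 0 0 0 0.27" --pt "0.152 0.065 0.13 0 0 0 0.27" --pt "0.152 0.065 0.16 0 0 0 0.27" --pt "0.152 0.065 0.18 0 0 0 0.27" --pt "0.152 0.065 0.192 0 0 0 0.27" --pt "0.152 0.065 0.2 0 0 0 0.27" --pt "0.152 0.065 0.203 0 0 0 0.27" --pt "0.152 0.065 0.203 0 0 0 0.27" --pt "0.152 0.065 0.203 0 0 0 0.27"

```text
t: 6.12
ee_pos: [0.5849, 0.2701, 0.0146]
ee_rot: [0.0, 0.707, 0.707, 0.001]
wrist_force: [-0.1, 0.1, 0.7]
grip_width: 0.0246
grip_force: 0.0
```

>>> carry_out --pt "0 -0.006 0.002 0 0 0 0.27" --pt "-0.001 -0.015 0.003 0 0 0 0.27" --pt "-0.002 -0.027 0.003 0 0 0 0.27" --pt "-0.003 -0.039 0.003 0 0 0 0.27" --pt "-0.004 -0.051 0.003 0 0 0 0.27" --pt "-0.005 -0.063 0.003 0 0 0 0.27" --pt "-0.006 -0.075 0.003 0 0 0 0.27" --pt "-0.008 -0.087 0.003 0 0 0 0.27" --pt "-0.009 -0.099 0.003 0 0 0 0.27" --pt "-0.01 -0.111 0.003 0 0 0 0.27" --pt "-0.012 -0.123 0.003 0 0 0 0.27" --pt "-0.013 -0.133 0.003 0 0 0 0.27" --pt "-0.014 -0.143 0.004 0 0 0 0.27" --pt "-0.015 -0.153 0.005 0 0 0 0.27" --pt "-0.016 -0.165 0.006 0 0 0 0.27" --pt "-0.018 -0.177 0.006 0 0 0 0.27" --pt "-0.02 -0.19 0.006 0 0 0 0.27" --pt "-0.02 -0.203 0.006 0 0 0 0.27" --pt "-0.02 -0.21 0.006 0 0 0 0.27" --pt "-0.02 -0.21 0.006 0 0 0 0.27"

```text
t: 7.78
ee_pos: [0.3718, 0.2495, 0.0074]
ee_rot: [-0.0, 0.707, 0.707, -0.001]
wrist_force: [-0.8, -0.9, 0.6]
grip_width: 0.0246
grip_force: 0.0
```

```bash
python3 - <<'E'
from h import *
w=get("wrist");a=get("scene");e=get("side")
W=cv2.resize(cv2.cvtColor(w["img"],4),(400,300))
A=cv2.resize(cv2.cvtColor(a["img"],4)[170:290,340:500],(400,300),interpolation=2)
B=cv2.resize(cv2.cvtColor(e["img"],4)[230:380,240:440],(400,300),interpolation=2)
M=np.vstack([np.hstack([W,A]),np.hstack([B,B*0])]);cv2.imwrite("pics/m3.png",np.clip(M*1.5,0,255).astype('uint8'))
E
```

```text
(no output)
```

View pics/m3.png

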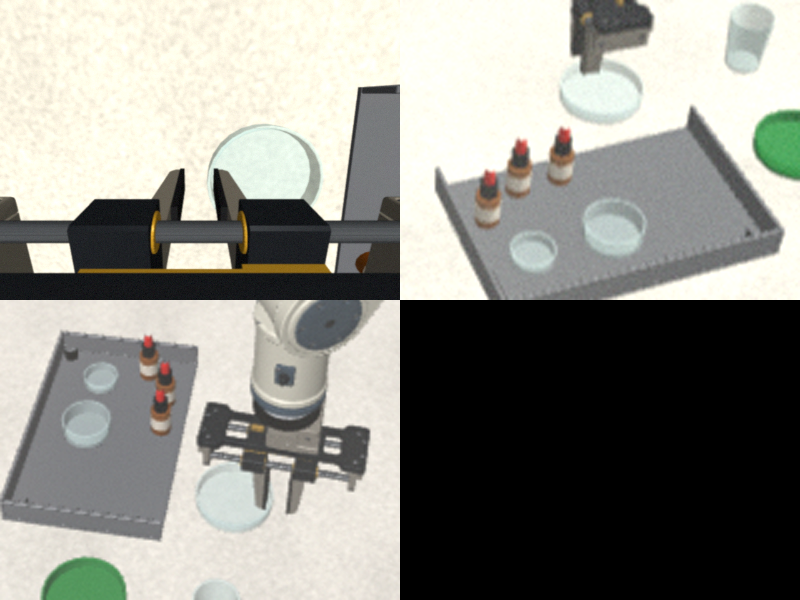

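Dish is flat on the bench in front of the tray with its near wall between the fingers (side crop (235,497)); all bottles upright. Clamping the wall where it stands, without lifting, to slide it along.

>>> carry_out --pt "0 0 0.001 0 0 0 0.15" --pt "0 0 0.001 0 0 0 0.1" --pt "0 0 0.001 0 0 0 0.05" --pt "0 0 0.001 0 0 0 0" --pt "0 0 0.001 0 0 0 0" --pt "0 0 0.001 0 0 0 0"

```text
t: 8.43
ee_pos: [0.3742, 0.25, 0.0066]
ee_rot: [0.0, 0.707, 0.707, 0.0]
wrist_force: [0.7, -1.9, 1.3]
grip_width: 0.0031
grip_force: 28.1
```

>>> carry_out --pt "-0.01 0 0 0 0 0 0" --pt "-0.03 0.001 0 0 0 0.005 0" --pt "-0.055 0.002 0 0 0 0.01 0" --pt "-0.08 0.003 0 0 0 0.02 0" --pt "-0.105 0.004 0 0 0 0.03 0" --pt "-0.13 0.006 0 0 0 0.04 0" --pt "-0.155 0.007 0 0 0 0.05 0" --pt "-0.18 0.008 0 0 0 0.06 0" --pt "-0.205 0.009 0 0 0 0.07 0" --pt "-0.23 0.01 0 0 0 0.08 0" --pt "-0.255 0.011 0 0 0 0.09 0" --pt "-0.28 0.012 0 0 0 0.1 0" --pt "-0.305 0.013 0 0 0 0.11 0" --pt "-0.33 0.014 0 0 0 0.115 0" --pt "-0.355 0.015 0 0 0 0.115 0" --pt "-0.38 0.016 0 0 0 0.115 0" --pt "-0.4 0.017 0 0 0 0.115 0" --pt "-0.4155 0.018 0 0 0 0.115 0" --pt "-0.4155 0.018 0 0 0 0.115 0"

```text
t: 10.02
ee_pos: [0.3921, -0.1679, 0.0067]
ee_rot: [0.001, 0.739, 0.674, 0.0]
wrist_force: [0.7, 0.2, 1.3]
grip_width: 0.0031
grip_force: 28.5
```

```bash
python3 - <<'E'
from h import *
w=get("wrist");a=get("scene");e=get("side");s=get_state();print(s["ee_pos"],s["ee_rot"],s["grip_width"])
W=cv2.resize(cv2.cvtColor(w["img"],4),(400,300))
A=cv2.resize(cv2.cvtColor(a["img"],4)[200:320,220:380],(400,300),interpolation=2)
B=cv2.resize(cv2.cvtColor(e["img"],4)[120:270,260:460],(800,600),interpolation=2)
cv2.imwrite("pics/sd4.png",np.clip(B*1.5,0,255).astype('uint8'))
M=np.hstack([W,A]);M=np.vstack([M,cv2.resize(B,(400,300)).repeat(2,1)*0]);M[300:,:400]=cv2.resize(B,(400,300))
cv2.imwrite("pics/m4.png",np.clip(M*1.5,0,255).astype('uint8'))
E
```

```text
[ 0.39151619 -0.16530428  0.00655646] [-1.10027380e-04  7.38598679e-01  6.74145369e-01 -2.37947534e-05] 0.0032510113297879316
```

View pics/m4.png

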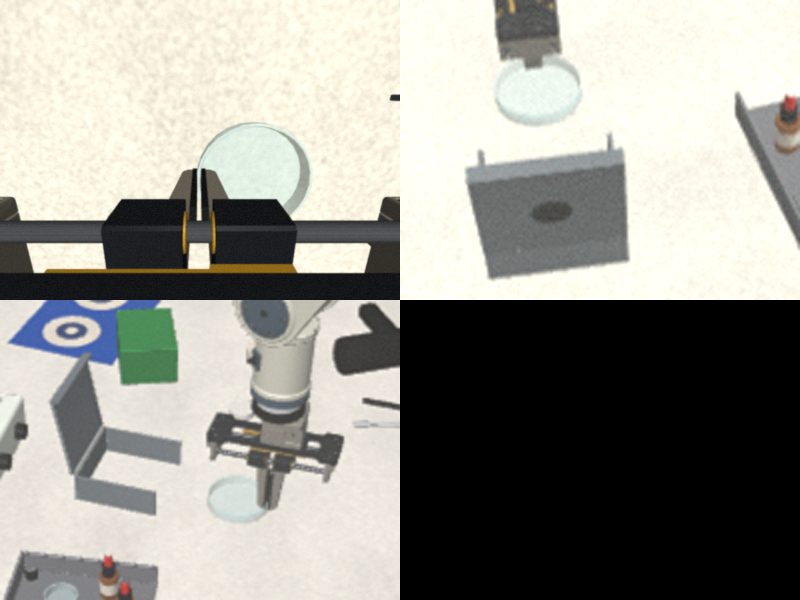

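Dish flat at side crop (238,497), box open with walls at (80–156,490) and (106–181,445), lid upright. Refine box and dish numerically before entering.

```bash
python3 - <<'E'
from h import *
w=get("wrist");a=get("scene");e=get("side")
q=lambda x,y:(x/2+260,(y-300)/2+120)
P=lambda d,p,z:(plane(d,*p,z)*1000).round(1)
print("near front top",P(e,q(156,492),.045),"near front bot",P(e,q(156,514),0),"near back bot",P(e,q(76,500),0))
print("far front top",P(e,q(181,442),.045),"far front bot",P(e,q(181,463),0))
sc=lambda x,y:((x-400)/2.5+220,y/2.5+200)
print("scene: wall front tops far",P(a,sc(482,152),.045),"near",P(a,sc(611,135),.045))
print("back bottom",P(a,sc(490,278),0),P(a,sc(628,260),0))
for n,p in(("lid-y",(468,170)),("lid+y",(624,150))): print(n,P(a,sc(*p),.177))
def glass(d,u,v,z,thr):
    i=d["img"].astype(int); m=((i[...,1]-i[...,0]>thr)).astype('uint8')
    m=cv2.morphologyEx(m,cv2.MORPH_OPEN,np.ones((3,3)))
    n,l,st,c=cv2.connectedComponentsWithStats(m); k=l[v,u]
    if k==0: print("none",i[v,u],i[v-60,u]);return
    cs=max(cv2.findContours((l==k).astype('uint8'),0,1)[0],key=cv2.contourArea)
    Q=np.array([plane(d,*x[0],z) for x in cs])[:,:2]; c,r=cv2.minEnclosingCircle(cv2.convexHull(Q.astype('f4')))
    print("dish",thr,np.round(c,4),round(r,4),st[k],Q.min(0).round(4),Q.max(0).round(4))
for t in(0,4,8): glass(w,410,280,0.018,t); glass(a,275,236,.018,t); glass(e,375,218,.018,t)
E
```

```text
near front top [ 552.3 -114.4   45. ] near front bot [ 552.4 -116.3    0. ] near back bot [ 679.1 -121.2    0. ]
far front top [ 539.8 -241.8   45. ] far front bot [ 539.5 -245.8    0. ]
scene: wall front tops far [ 546.5 -240.2   45. ] near [ 556.7 -111.6   45. ]
back bottom [ 667.6 -254.9    0. ] [ 680.1 -123.3    0. ]
lid-y [ 687.8 -255.6  177. ]
lid+y [ 699.2 -123.3  177. ]
dish 0 [ 0.4373 -0.1636] 0.0488 [  312   196   190   152 18806] [ 0.3894 -0.2006] [ 0.485  -0.1163]
dish 0 [ 0.444  -0.1701] 0.0553 [258 222  36  28 806] [ 0.391  -0.2157] [ 0.4986 -0.1192]
dish 0 [ 0.4347 -0.1582] 0.0567 [364 208  29  24 552] [ 0.3927 -0.2144] [ 0.4843 -0.102 ]
dish 4 [ 0.4378 -0.1637] 0.0482 [  315   196   186   152 16445] [ 0.3901 -0.2006] [ 0.4846 -0.1165]
dish 4 [ 0.4454 -0.1731] 0.0517 [259 225  34  24 615] [ 0.3974 -0.2126] [ 0.495 -0.124]
dish 4 [ 0.4381 -0.1597] 0.0536 [365 208  27  23 433] [ 0.3956 -0.2131] [ 0.478  -0.1064]
none [154 162 154] [151 161 152]
none [159 167 160] [53 51 48]
none [144 150 146] [153 151 144]
```

>>> carry_out --pt "-0.002 0.006 0 0 0 0 0" --pt "-0.004 0.016 0 0 0 0 0" --pt "-0.005 0.028 0 0 0 0 0" --pt "-0.005 0.04 0 0 0 0 0" --pt "-0.005 0.052 0 0 0 0 0" --pt "-0.005 0.064 0 0 0 0 0" --pt "-0.005 0.076 0 0 0 0 0" --pt "-0.005 0.088 0 0 0 0 0" --pt "-0.005 0.1 0 0 0 0 0" --pt "-0.005 0.112 0 0 0 0 0" --pt "-0.005 0.124 0 0 0 0 0" --pt "-0.005 0.136 0 0 0 0 0" --pt "-0.005 0.148 0 0 0 0 0" --pt "-0.005 0.158 0 0 0 0 0" --pt "-0.005 0.166 0 0 0 0 0" --pt "-0.005 0.171 0 0 0 0 0" --pt "-0.005 0.171 0 0 0 0 0"

```text
t: 11.73
ee_pos: [0.5633, -0.1861, 0.0066]
ee_rot: [0.001, 0.738, 0.675, 0.0]
wrist_force: [1.0, -0.1, -0.1]
grip_width: 0.003
grip_force: 28.5
```

```bash
python3 - <<'E'
from h import *
w=get("wrist");s=get_state();print(s["ee_pos"],s["wrist_force"],s["grip_width"])
i=w["img"].astype(int)
m=((i[...,1]-i[...,0]>2)&(i.min(2)>95)).astype('uint8');m=cv2.morphologyEx(m,cv2.MORPH_OPEN,np.ones((5,5)))
n,l,st,c=cv2.connectedComponentsWithStats(m)
for k in range(1,n):
    if st[k,4]>500:
        cs=max(cv2.findContours((l==k).astype('uint8'),0,1)[0],key=cv2.contourArea)
        Q=np.array([plane(w,*x[0],.018) for x in cs])[:,:2];cc,r=cv2.minEnclosingCircle(cv2.convexHull(Q.astype('f4')))
        print(st[k],np.round(cc,4),round(r,4),Q.min(0).round(3),Q.max(0).round(3))
# wall profile along columns through +y wall: expected pixels
ctr=np.array([.6073,-.1852]);bx=np.array([.996,-.09]);by=np.array([.09,.996])
for y in(-.067,-.062,.062,.067):
    P=[*(ctr+by*y+bx*-.02),.045]; print(y,proj(w,P).round(1))
u,v=proj(w,[*(ctr+by*.0645-bx*.02),.045]).astype(int)
print(u,v,i[max(0,v-25):v+40:2,u].sum(1))
E
```

```text
[ 0.56275512 -0.18606672  0.0066016 ] [ 1.33726039 -0.22604294  0.90026014] 0.0029827361316922428
[  315   194   186   152 17688] [ 0.6108 -0.1824] 0.0486 [ 0.563 -0.22 ] [ 0.656 -0.136]
-0.067 [366.4 440.9]
-0.062 [366.7 432.5]
0.062 [378.7 168.8]
0.067 [379.3 155.4]
379 162 [517 524 528 525 485 263 263 264 253 245 220 332 525 514 529 515 507 509
 510 519 520 525 523 525 524 520 522 509 502 497 471 401 400]
```

Dish at (0.611, −0.182) and the seen wall puts the box centre at y ≈ −0.182: well within tolerance. Release and rise.

>>> carry_out --pt "0 0 0 0 0 0 0.05" --pt "0 0 0 0 0 0 0.12" --pt "0 0 0 0 0 0 0.15" --pt "0 0 0 0 0 0 0.15" --pt "0 0 -0.015 0 0 0 0.15" --pt "0 0 -0.04 0 0 0 0.15" --pt "0 0 -0.08 0 0 0 0.15" --pt "0 -0.02 -0.12 0 0 0 0.15" --pt "-0.02 -0.04 -0.16 0 0 0 0.15" --pt "-0.05 -0.05 -0.2 0 0 0 0" --pt "-0.08 -0.06 -0.23 0 0 0 0" --pt "-0.1 -0.06 -0.23 0 0 0 0" --pt "-0.1 -0.06 -0.23 0 0 0 0"

```text
t: 12.87
ee_pos: [0.4935, -0.2853, 0.2412]
ee_rot: [0.004, 0.739, 0.674, 0.0]
wrist_force: [-0.3, 1.3, 0.4]
grip_width: 0.0004
grip_force: 0.0
```

```bash
python3 - <<'E'
from h import *
w=get("wrist");e=get("side");s=get_state();print(s["t"],s["ee_pos"],s["wrist_force"],s["grip_width"])
i=w["img"].astype(int)
m=((i[...,1]-i[...,0]>2)&(i.min(2)>95)).astype('uint8');m=cv2.morphologyEx(m,cv2.MORPH_OPEN,np.ones((5,5)))
n,l,st,c=cv2.connectedComponentsWithStats(m)
for k in range(1,n):
    if st[k,4]>800:
        cs=max(cv2.findContours((l==k).astype('uint8'),0,1)[0],key=cv2.contourArea)
        Q=np.array([plane(w,*x[0],.018) for x in cs])[:,:2];cc,r=cv2.minEnclosingCircle(cv2.convexHull(Q.astype('f4')))
        print(st[k],np.round(cc,4),round(r,4),Q.min(0).round(3),Q.max(0).round(3))
# dark metal pixels (blueish grey) projected onto wall tops
ctr=np.array([.6073,-.1835]);bx=np.array([.996,-.09]);by=np.array([.09,.996])
for x in(-.045,0,.045):
  for sg in(1,-1):
    out=[]
    for y in np.arange(.048,.082,.002):
        u,v=proj(w,[*(ctr+bx*x+by*y*sg),.045]).round().astype(int)
        out.append(int(i[v,u].sum()) if 0<=v<480 and 0<=u<640 else -1)
    print(x,sg,out)
for y in(-.04,.04):
    print("back",y,[(lambda p:int(i[p[1],p[0]].sum()) if 0<=p[1]<480 and 0<=p[0]<640 else -1)(proj(w,[*(ctr+bx*x+by*y),.045]).round().astype(int)) for x in np.arange(.05,.09,.002)])
E
```

```text
12.9667 [ 0.49274967 -0.28093345  0.23709579] [ 0.76411539  0.09675572 -0.15167725] 0.0002985548507447554
[ 368   67   87   92 6012] [ 0.6071 -0.1853] 0.0482 [ 0.56  -0.233] [ 0.655 -0.138]
-0.045 1 [520, 505, 511, 254, 101, 96, 96, 101, 105, 261, 278, 481, 511, 519, 519, 537, 519]
-0.045 -1 [527, 517, 512, 511, 473, 212, 254, 254, 297, 514, 522, 507, 512, 519, 501, 508, 500]
0 1 [541, 545, 534, 249, 104, 84, 87, 104, 117, 254, 284, 470, 496, 504, 514, 537, 517]
0 -1 [500, 516, 525, 500, 480, 203, 211, 251, 300, 502, 520, 520, 523, 517, 526, 516, 532]
0.045 1 [520, 502, 495, 213, 87, 85, 98, 89, 120, 240, 289, 506, 532, 540, 547, 524, 529]
0.045 -1 [456, 432, 505, 508, 457, 297, 217, 258, 301, 523, 551, 536, 515, 512, 516, 535, 537]
back -0.04 [91, 94, 100, 87, 100, 92, 80, 119, 206, 217, 315, 349, 183, 115, 126, 101, 113, 121, 117, 122]
back 0.04 [84, 98, 95, 99, 100, 105, 105, 134, 206, 212, 320, 372, 225, 108, 109, 107, 113, 103, 122, 105]
```

Dish sits within about 5 mm of the box centre (full circle at (0.607,−0.185)). Going over the lid, behind it.

>>> carry_out --pt "0.02 0.03 -0.01 0 0 0 0" --pt "0.04 0.065 -0.01 0 0 0 0" --pt "0.055 0.1 -0.01 0 0 0 0" --pt "0.07 0.135 -0.01 0 0 0 0" --pt "0.085 0.17 -0.01 0 0 0 0" --pt "0.1 0.205 -0.01 0 0 0 0" --pt "0.11 0.24 -0.01 0 0 0 0" --pt "0.11 0.265 -0.01 0 0 0 0" --pt "0.11 0.265 0.02 0 0 0 0" --pt "0.11 0.265 0.055 0 0 0 0" --pt "0.11 0.265 0.087 0 0 0 0" --pt "0.11 0.265 0.087 0 0 0 0" --pt "0.11 0.265 0.087 0 0 0 0"

```text
t: 14.05
ee_pos: [0.765, -0.1925, 0.1462]
ee_rot: [-0.003, 0.738, 0.675, -0.002]
wrist_force: [0.5, -0.4, 1.0]
grip_width: 0.0003
grip_force: 0.0
```

>>> carry_out --pt "0 -0.018 0 0 0 0 0" --pt "0 -0.033 0 0 0 0 0" --pt "0 -0.048 0 0 0 0 0" --pt "0 -0.06 -0.002 0 0 0 0" --pt "0 -0.072 -0.008 0 0 0 0" --pt "0 -0.084 -0.01 0 0 0 0" --pt "0 -0.095 -0.008 0 0 0 0" --pt "0 -0.106 -0.005 0 0 0 0" --pt "0 -0.117 -0.001 0 0 0 0" --pt "0 -0.127 0.004 0 0 0 0" --pt "0 -0.137 0.01 0 0 0 0" --pt "0 -0.146 0.017 0 0 0 0" --pt "0 -0.154 0.025 0 0 0 0" --pt "0 -0.161 0.034 0 0 0 0" --pt "0 -0.168 0.044 0 0 0 0" --pt "0 -0.173 0.054 0 0 0 0" --pt "0 -0.178 0.064 0 0 0 0" --pt "0 -0.181 0.073 0 0 0 0" --pt "0 -0.183 0.081 0 0 0 0" --pt "0 -0.184 0.09 0 0 0 0"

```text
t: 15.72
ee_pos: [0.5832, -0.1778, 0.0585]
ee_rot: [-0.0, 0.738, 0.674, -0.0]
wrist_force: [-0.2, -0.4, 1.1]
grip_width: -0.0
grip_force: 0.5
```

>>> carry_out --pt "0 0 0.004 0 0 0 0" --pt "0 0 0.007 0 0 0 0" --pt "0 0 0.009 0 0 0 0" --pt "0 0 0.011 0 0 0 0" --pt "0 0 0.011 0 0 0 0"

```text
t: 16.13
ee_pos: [0.5832, -0.1778, 0.052]
ee_rot: [-0.001, 0.738, 0.674, -0.0]
wrist_force: [-16.2, 4.7, 40.3]
grip_width: 0.0002
grip_force: 20.0
```

```bash
python3 - <<'E'
from h import *
a=get("scene");e=get("side");s=get_state();print(s["ee_pos"],s["wrist_force"])
h=np.array([.6777,-.187]);bx=np.array([.996,-.09]);by=np.array([.09,.996])
i=a["img"].astype(int);f=e["img"].astype(int)
# where would shut lid vs upright lid project
for n,P in(("shut",[*(h-bx*.06+by*.04),.052]),("shut2",[*(h-bx*.03-by*.04),.052]),("up",[*(h+bx*.02+by*.04),.15])):
    for d,im in((a,i),(e,f)):
        u,v=proj(d,P).round().astype(int); print(n,u,v,im[v-1:v+2,u-1:u+2].mean((0,1)).round())
E
```

```text
[ 0.58323952 -0.17775847  0.05203122] [-14.88258714   3.96551027  40.31004448]
shut 298 273 [ 99. 103. 104.]
shut 317 205 [87. 91. 93.]
shut2 265 287 [103. 108. 108.]
shut2 317 188 [89. 92. 95.]
up 299 271 [ 98. 103. 103.]
up 291 174 [153. 150. 144.]
```

Lid is down at z = 0.052, where it should rest. Backing off and checking.

>>> carry_out --pt "0 0 -0.005 0 0 0 0" --pt "0 0 -0.03 0 0 0 0" --pt "0 0 -0.07 0 0 0 0" --pt "0 0 -0.11 0 0 0 0" --pt "-0.03 -0.03 -0.15 0 0 0 0" --pt "-0.06 -0.06 -0.18 0 0 0 0" --pt "-0.09 -0.09 -0.2 0 0 0 0" --pt "-0.12 -0.11 -0.2 0 0 0 0" --pt "-0.12 -0.12 -0.2 0 0 0 0" --pt "-0.12 -0.12 -0.2 0 0 0 0"

```text
t: 17.07
ee_pos: [0.4505, -0.2894, 0.2505]
ee_rot: [0.001, 0.739, 0.673, -0.0]
wrist_force: [1.1, -0.5, -0.2]
grip_width: 0.0006
grip_force: 0.0
```

```bash
python3 - <<'E'
from h import *
a=get("scene");e=get("side");w=get("wrist");s=get_state();print(s["t"],s["ee_pos"],s["wrist_force"])
def edges(d,nm):
    i=d["img"].astype(int); m=((i.sum(2)<390)&(abs(i[...,0]-i[...,2])<30)).astype('uint8')
    m=cv2.morphologyEx(m,cv2.MORPH_OPEN,np.ones((3,3)));n,l,st,c=cv2.connectedComponentsWithStats(m)
    h=[.61,-.184,.052];u,v=proj(d,h).round().astype(int);k=l[v,u]
    cs=max(cv2.findContours((l==k).astype('uint8'),0,1)[0],key=cv2.contourArea)
    r=cv2.approxPolyDP(cv2.convexHull(cs),4,True)[:,0]
    print(nm,k,st[k]);[print(q,plane(d,*map(float,q),.052).round(3)[:2]) for q in r]
for d,n in((a,"scene"),(e,"side"),(w,"wrist")):
    edges(d,n)
# expected shut front-edge corners
ctr=np.array([.611,-.182]);bx=np.array([.996,-.09]);by=np.array([.09,.996])
for y in(-.067,.067):
  for z in(.052,.060): print("exp",y,z,proj(e,[*(ctr-bx*.066+by*y),z]).round(1),proj(a,[*(ctr-bx*.066+by*y),z]).round(1))
def red(d,mn):
    i=d["img"].astype(int); m=((i[...,0]>90)&(i[...,1]<55)&(i[...,2]<60)).astype('uint8')
    n,l,st,c=cv2.connectedComponentsWithStats(m)
    return [(c[k].round(1).tolist(),int(st[k,4])) for k in range(1,n) if st[k,4]>mn]
print(red(a,5)[:3],red(e,5)[:3])
E
```

```text
17.2167 [ 0.45380733 -0.28663991  0.24871623] [-0.76741484 -0.32516121 -0.99078727]
scene 38 [ 251  251   60   60 3066]
[303 251] [ 0.552 -0.114]
[310 304] [ 0.719 -0.132]
[255 310] [ 0.704 -0.256]
[251 257] [ 0.539 -0.243]
side 25 [ 297  182   55   46 1809]
[311 182] [ 0.67  -0.252]
[351 189] [ 0.539 -0.243]
[337 227] [ 0.543 -0.058]
[297 219] [ 0.664 -0.067]
[297 204] [ 0.683 -0.134]
wrist 2 [  387    29   150   141 18876]
[400  30] [ 0.551 -0.11 ]
[535  30] [ 0.681 -0.122]
[514 169] [ 0.668 -0.254]
[387 166] [ 0.533 -0.238]
[393  45] [ 0.543 -0.122]
exp -0.067 0.052 [350.8 189. ] [251. 257.]
exp -0.067 0.06 [350.9 187. ] [250.6 254.8]
exp 0.067 0.052 [338.  215.3] [304.7 250.4]
exp 0.067 0.06 [338.  213.2] [304.5 248.2]
[([405.1, 224.1], 14), ([388.0, 229.1], 10), ([375.5, 241.4], 13)] [([313.7, 250.9], 16), ([322.0, 263.9], 17), ([319.7, 277.7], 18)]
```

The lid's front edge projects onto its shut height in both views, and the bottles are unmoved and upright. Handing in.

```bash
python3 -c "
from cell import close_job; print(close_job())"
```

```text
the job is handed in; nothing more can be done
None
```

I handed the job in at about 17 s: the wide dish is flat in the viewing box, roughly 5 mm from centre, with the lid shut, and the bottle moved out of the way stands upright in the tray; no verdict came back.

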